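# Turn out the can of nuts and stow the can for sea

### The job

Take the can of nuts out of its rack and turn it upside down onto the sorting tray, its rim down on the tray floor and all three nuts under it, then lift it straight up, at least 10 cm, to leave the nuts in one heap in the tray. Lay the empty can back in its rack with the mouth towards the gate, and push the gate shut until it clicks home on its catch. Do not spill a nut outside the tray, and leave the other things on the bench where they are.

Things in the scene. Friction and masses are not known exactly. Their poses are not given: they have to be found in the camera images.
- nut_can: Open rusty corrugated tin can, 70 mm across, 85 mm tall, bore about 63 mm, wall 3 mm, base 6 mm, 0.09 kg empty. Starts lying in the rack, mouth to the gate. Origin: centre of the outside of its base. z runs from base to mouth: level at the start, straight down when upside down. The nuts stand in it loose, and slide out once its mouth dips some 25 to 35 degrees below level; two may jam in it
- can_mouth (a point): Centre of the can's open mouth, in the plane of the rim, 85 mm from the base along the can's z axis
- rack: Green steel stowage rack, fixed, on the left of the bench: base plate 136 x 148 mm; two level round cradle bars along its x at y = +-22 mm, tops 39 mm above the bench; a rear stop 51 mm high, 62 mm wide, at x = +47 mm; two gate posts 101 mm high at x = -44 mm, y = +-70 mm. Origin: on the bench under the middle of the can's seat. x points from the gate to the rear stop, z up
- rack_seat (a point): Where the middle of the can lies when stowed: on the can's axis, 66 mm above the bench. The stowed can lies along the rack's x on the two bars, base to the rear stop (at x = +42 mm), mouth to the gate (at x = -43 mm), with 13 mm to spare lengthways between rear stop and shut gate. Beside the lying can there is open room for fingers
- gate (a joint): The rack's gate: green sheet-steel door 118 mm wide, 14 to 94 mm above the bench, on an upright hinge at the post nearer the robot. Rad: 0 shut across the can's mouth, to 1.9 swung open outwards (rack's -x); starts at 0.95 to 1.75. Well open it stays put; nearly shut, a weak spring reopens it unless pressed past its ball catch (resists from 0.1 rad, clicks at 0.06; about 3 N at the free edge)
- gate_hinge (a point): Point on the gate's hinge axis, 55 mm above the bench
- gate_edge (a point): Free edge of the gate, 118 mm from the hinge axis, 55 mm above the bench
- tray: The flat aluminium sorting tray, fixed, 190 x 170 mm outside with walls 4 mm thick and a rolled rim 26 mm above the bench; its floor is 4 mm above the bench. Origin: centre of its underside; x along the 190 mm side, z up. It lies on the right half of the bench
- nut_a: One of the three rusty steel hex nuts in the can, 30 mm across flats, 34 mm across corners, 16 mm thick, about 0.06 kg. Origin: centre of one of its faces; z along its bore
- nut_a_mid (a point): Middle of that nut
- nut_b: One of the three rusty steel hex nuts in the can, 30 mm across flats, 34 mm across corners, 16 mm thick, about 0.06 kg. Origin: centre of one of its faces; z along its bore
- nut_b_mid (a point): Middle of that nut
- nut_c: One of the three rusty steel hex nuts in the can, 30 mm across flats, 34 mm across corners, 16 mm thick, about 0.06 kg. Origin: centre of one of its faces; z along its bore
- nut_c_mid (a point): Middle of that nut
- paint_tin: Bystander: paint tin, 78 mm across, 77 mm tall, upright; origin under its centre
- bolt_jar: Bystander: glass jar with a metal lid, 72 mm across, 102 mm tall, upright; origin under its centre
- tape_measure: Bystander, fixed: yellow tape measure standing on its edge, 76 x 34 mm, 64 mm tall; origin under its centre
- hex_bolt: Bystander: rusty hex bolt lying on its side, 87 mm long, 37 mm high; origin under its middle
- wood_wedge: Bystander, fixed: wooden wedge lying at the foot of the wall that closes the bench's back (wall face at about x = 0.63 m, higher than the arm), 140 x 40 mm, 35 mm high; origin under its middle

How it is judged:
By the outcome, as a careful person would: the job done as asked, in the order asked, and still so for the second after the job is handed in, with the robot touching nothing.
It also fails if it takes over 69 s, if anything falls off the work surface, if the arm or the gripper's body presses on something with over 40 N, if the wrist force passes 120 N, or if a joint passes its speed limit or range.

### The arm

A 6-joint arm with a two-finger parallel gripper is mounted at the origin on the work surface; the furniture and walls round the work are solid. World frame = base frame: x ahead of the robot, y to its left, z up, the work surface at z = 0. Lengths are in m, angles in rad, forces in N, time in s.
With the tool pointing down it reaches from about 0.35 to 0.975 m from the base axis. Payload 17.4 kg.
Tool frame: the origin (TCP) lies at the very end of the fingers, on their centre line; the grasp point (between the pads) lies 19 mm behind it; z points along the fingers, y is the line along which they close (so a half turn about z gives the same grasp; the last joint's range is limited). The gripper opens to 85 mm and grips with 20 to 120 N. Pads are 22 mm wide; open, the fingers measure 114 mm over their backs; the gripper's body (76 mm by 85 mm) begins 54 mm behind the grasp point. The pads swing forward as they close: fully open they stand 13 mm farther back than shut.
Start: joints at [-1.151, 0.116, 1.442, -0, 1.584, -0.038], TCP at [0.298, -0.606, 0.231] pointing down, gripper open.
Joint ranges: [-2.83, 2.83], [-0.83, 2.19], [0.07, 2.5], [-1.14, 4.28], [0.01, 3], [-2.97, 2.97]. Speed limits (rad/s): [1.89, 1.89, 2.22, 3.14, 3.14, 3.14].

### API

Orientations are given as a unit quaternion [w, x, y, z].
In Python, from station import * gives the robot as it stands. Calls block until the motion is done:
- goto(position, orientation): joint-space move of the TCP to a pose.
- move_linear(position, orientation=None, max_speed=0.15): straight line of the TCP; orientation=None keeps the orientation; max_speed is the mean speed in m/s.
- move_j(angles): joint-space move.
- open_gripper() and gripper_close(force=None): open the fingers fully, or close them until they stop; force is the grip in N (None keeps the last).
- wait(seconds).
- solve_ik(position, orientation): joint angles nearest the present ones, or None.
- state(): the state.
- camera(name): name is "scene" or "top" or "wrist"; returns the picture (420x560x3 uint8, red, green, blue); there is no depth.
- get_calibration(name): a dict with "vfov" (degrees; the focal length in pixels is half the picture's height over the tangent of half this angle, whatever the lens; pixels are square), "cx", "cy" (the principal point, pixels), "dist" ([k1, k2, p1, p2, k3] as OpenCV has them; the pictures are not rectified), "eye" and "attitude" of the camera in the world; the wrist camera has in their place "T_tool_cam" (4x4, takes a point from camera to tool coordinates, whose origin is the TCP and whose axes are the flange's). Camera axes: x right, y down, z forward; pixel columns grow to the right and rows downward; lengths in m; the calibration is good to about 2 mm. A picture is of the moment at which its call begins: read the wrist's pose just before it. get_calibration takes no time and is no camera call.
A pose or a line that the arm cannot do raises PlanningError and nothing moves.
- finish_job(): hands the job in; it is judged then, once.
The state is a dict: "time": time; "joint_pos": joint angles; "dq": joint speeds; "effort": joint torques, N m; "position": TCP position; "orientation": TCP orientation; "contact_force": force on the tool from outside, world axes, zero at the start; "moment": the same for the moment, N m; "finger_gap": finger opening in m; "gripper_force": force on a finger pad.
Only numpy, scipy, OpenCV 4.12 (cv2) and the standard library are available. Lean on these libraries where they do the work, as an engineer would, in place of code of your own. Each camera call takes 0.05 s, during which the arm holds its last target. There are 200 camera calls.

## Working session

There is one attempt and no reset: what is moved stays moved. The work goes in short steps, each a Python script; the robot and the scene stay as the last script left them, time stands still between calls to the robot, and variables do not carry over. Pictures are saved under pics/ and viewed, at most 10 in all, crops included, and the job is handed in when it is done.

```bash
ls; mkdir -p pics; python3 - <<'E'
from station import *
import cv2
for n in ("scene","top","wrist"):
    im=camera(n); cv2.imwrite(f"pics/{n}0.png",im[:,:,::-1]); print(n,get_calibration(n))
print(state())
E
```

```text
pics
scene {'vfov': 51.37202058042858, 'cx': 279.77257855480485, 'cy': 208.99769980880137, 'dist': array([0.04924919, 0.        , 0.        , 0.        , 0.        ]), 'eye': array([-0.20876956,  0.56413055,  0.83866938]), 'attitude': array([ 0.19877385, -0.45570139,  0.80040401, -0.33493077])}
top {'vfov': 52.44025525447216, 'cx': 277.5403885776039, 'cy': 209.77760077544465, 'dist': array([-0.02288466,  0.        ,  0.        ,  0.        ,  0.        ]), 'eye': array([0.39483749, 0.14704442, 1.26637584]), 'attitude': array([-0.03230798,  0.7148101 , -0.6983268 ,  0.01850416])}
wrist {'vfov': 62.14051916245403, 'cx': 282.3922845490499, 'cy': 207.32474243126197, 'dist': array([-0.08371233,  0.        ,  0.        ,  0.        ,  0.        ]), 'T_tool_cam': array([[ 6.63882046e-05, -9.59208836e-01, -2.82698433e-01,
         7.13990754e-02],
       [ 9.99999619e-01, -1.82447128e-04,  8.53888978e-04,
         9.69928965e-04],
       [-8.70635370e-04, -2.82698382e-01,  9.59208458e-01,
        -1.43458262e-01],
       [ 0.00000000e+00,  0.00000000e+00,  0.00000000e+00,
         1.00000000e+00]])}
{'time': 0.15, 'joint_pos': array([-1.15078608e+00,  1.16367594e-01,  1.44209996e+00,  2.13520596e-05,
        1.58401816e+00, -3.78123767e-02]), 'dq': array([-0.00145489, -0.00221296, -0.00186341,  0.00151943,  0.00015812,
       -0.00028774]), 'effort': array([ 1.81545769e-03, -7.32509422e+01, -6.32851124e+01,  1.06374523e-04,
        5.03112518e-03, -6.77988123e-05]), 'position': array([ 0.29827753, -0.60535742,  0.23074466]), 'orientation': array([-4.40428356e-04,  9.73913886e-01,  2.26917480e-01, -7.43320289e-05]), 'contact_force': array([-0.21481181,  0.34231354,  0.23694928]), 'moment': array([-0.00684933,  0.06066558, -0.04099364]), 'gripper_force': 0.0, 'finger_gap': 0.08553636540969548}
```

View pics/scene0.png

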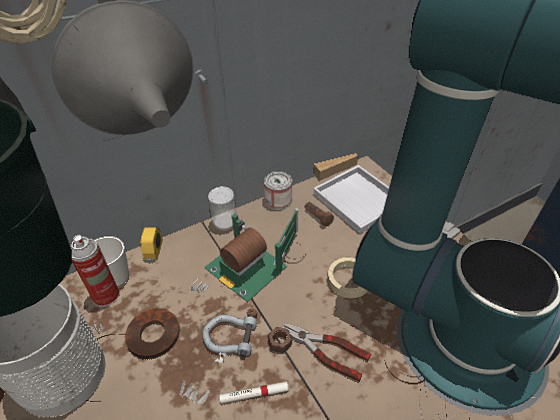

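View pics/top0.png

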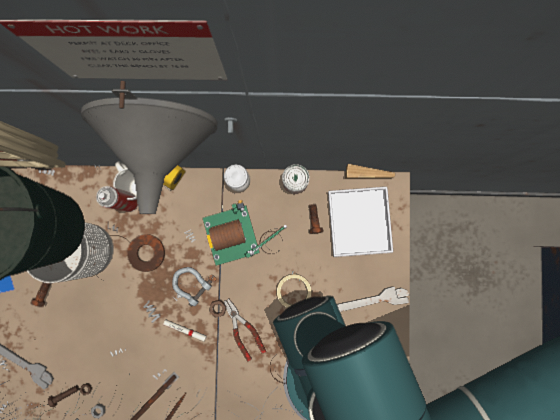

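The top view shows the rack with the can near (230,235), its mouth and gate to the right (gate about (270,237)) and the tray at (360,222). The scene view agrees, and shows a funnel hanging high near (120,60).

```bash
cat > h.py <<'E'
from station import *
import numpy as np, cv2
from scipy.spatial.transform import Rotation as R
def q2R(q): return R.from_quat(np.roll(q,-1)).as_matrix()
def R2q(M): return np.roll(R.from_matrix(M).as_quat(),1)
def campose(name,st=None):
    c=get_calibration(name)
    if name!="wrist": return c,np.array(c["eye"]),q2R(c["attitude"])
    Rt=q2R(st["orientation"]);T=np.array(c["T_tool_cam"])
    return c,Rt@T[:3,3]+st["position"],Rt@T[:3,:3]
def K(c):
    f=210/np.tan(np.radians(c["vfov"]/2)); return np.array([[f,0,c["cx"]],[0,f,c["cy"]],[0,0,1]])
def rays(name,px,st=None):
    c,e,A=campose(name,st)
    u=cv2.undistortPoints(np.float64(px).reshape(-1,1,2),K(c),np.array(c["dist"])).reshape(-1,2)
    d=np.c_[u,np.ones(len(u))]@A.T
    return e,d/np.linalg.norm(d,axis=1)[:,None]
def plane(name,px,z,st=None):
    e,d=rays(name,px,st); return e+d*((z-e[2])/d[:,2])[:,None]
def tri(*r):
    M=np.zeros((3,3));b=np.zeros(3)
    for e,d in r: P=np.eye(3)-np.outer(d,d);M+=P;b+=P@e
    return np.linalg.solve(M,b)
def proj(name,P,st=None):
    c,e,A=campose(name,st); X=(np.float64(P).reshape(-1,3)-e)@A
    return cv2.projectPoints(X,np.zeros(3),np.zeros(3),K(c),np.array(c["dist"]))[0].reshape(-1,2)
E
python3 - <<'E'
from h import *
t=cv2.imread("pics/top0.png");s=cv2.imread("pics/scene0.png")
hsv=cv2.cvtColor(t,cv2.COLOR_BGR2HSV)
def big(m):
    cs=cv2.findContours(m,cv2.RETR_EXTERNAL,cv2.CHAIN_APPROX_NONE)[0]; return max(cs,key=cv2.contourArea)
roi=np.zeros(t.shape[:2],np.uint8);roi[180:265,320:400]=255
w=big(cv2.inRange(hsv,(0,0,180),(180,40,255))&roi); r=cv2.minAreaRect(w);print("tray px",r)
b=cv2.boxPoints(r);print(plane("top",b,.026).round(3),"ctr",plane("top",b,.026).mean(0).round(3))
print("funnel tip",tri((lambda a:(a[0],a[1][0]))(rays("top",[[147,212]])),(lambda a:(a[0],a[1][0]))(rays("scene",[[160,118]]))))
print("can",plane("top",[[228,235],[210,236],[244,234]],.1).round(3))
a=cv2.resize(t[190:270,190:300],None,fx=5,fy=5,interpolation=cv2.INTER_CUBIC)
c=cv2.resize(s[200:300,200:305],None,fx=4,fy=4,interpolation=cv2.INTER_CUBIC)
print(a.shape,c.shape)
cv2.imwrite("pics/crop.png",a)
# wrist look from above the rack
P=plane("top",[[228,235]],.1)[0]
for tx in ([0,1,0],[0,-1,0],[1,0,0],[-1,0,0]):
    z=np.array([0,0,-1.]);x=np.array(tx,float);M=np.c_[x,np.cross(z,x),z]
    p=P.copy();p[2]=.33;p-=np.array(tx)*.07
    print(tx,p.round(3),solve_ik(p,R2q(M)))
E
```

```text
tray px ((360.51031494140625, 221.1241455078125), (66.60247802734375, 59.29447937011719), 85.2363510131836)
[[ 0.544  0.026  0.026]
 [ 0.562 -0.146  0.026]
 [ 0.37  -0.163  0.026]
 [ 0.351  0.007  0.026]] ctr [ 0.457 -0.069  0.026]
funnel tip [0.44424045 0.4205651  0.43683841]
can [[0.406 0.305 0.1  ]
 [0.402 0.354 0.1  ]
 [0.41  0.261 0.1  ]]
(400, 550, 3) (400, 420, 3)
[0, 1, 0] [0.406 0.235 0.33 ] [ 4.69734241e-01 -3.44197590e-01  1.70552779e+00 -4.44089210e-16
  1.78026245e+00  4.69734241e-01]
[0, -1, 0] [0.406 0.375 0.33 ] [ 6.99032374e-01 -1.59071285e-01  1.55428959e+00 -4.44089210e-16
  1.74637435e+00 -2.44256028e+00]
[1, 0, 0] [0.336 0.305 0.33 ] [ 6.80196805e-01 -3.78931156e-01  1.73120211e+00 -4.44089210e-16
  1.78932170e+00  2.25099313e+00]
[-1, 0, 0] [0.476 0.305 0.33 ] [ 5.24234311e-01 -1.31300229e-01  1.52947351e+00 -4.44089210e-16
  1.74341937e+00 -1.04656202e+00]
```

View pics/crop.png

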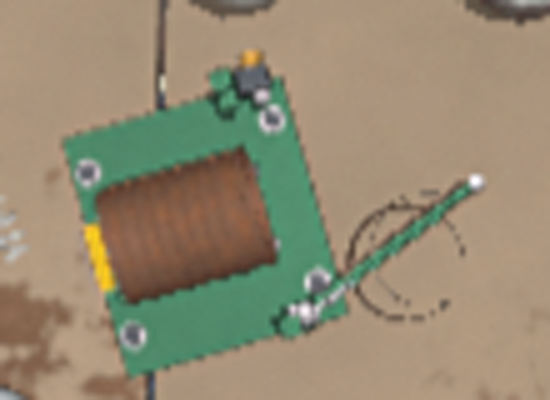

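The crop shows the can lying with its mouth to the right and slightly up. The gate hinge is at crop (305,310) and its free edge at (475,182), so it stands about 1.2 rad open. The yellow mark at (98,255) is at the rear stop. Next I look from the wrist and scan the IK for the tray poses.

```bash
cat >> h.py <<'E'
def tool(xdir,zdir):
    z=np.array(zdir,float);z/=np.linalg.norm(z);x=np.array(xdir,float);x-=z*(x@z);x/=np.linalg.norm(x)
    return np.c_[x,np.cross(z,x),z]
E
python3 - <<'E'
from h import *
m=np.array([.27,-.96,0]);m/=np.linalg.norm(m);u=np.array([0,0,1.])
goto([.42,.26,.27],R2q(tool(-m,-u)))
st=state();im=camera("wrist");np.save("st1.npy",st,allow_pickle=True);cv2.imwrite("pics/w1.png",im[:,:,::-1])
print(st["time"],st["joint_pos"].round(2),st["position"])
T=np.array([.457,-.069,.0])
for t in (25,35,45):
  for az in (-60,-30,-9,20,50,80,-90):
    d=np.array([np.cos(np.radians(az)),np.sin(np.radians(az)),0]);a=np.radians(t)
    z=d*np.cos(a)-u*np.sin(a);z0=-u*np.cos(a)-d*np.sin(a)  # inverted / level (mouth towards -d)
    G=T+[0,0,.059]; q=solve_ik(G+.017*z,R2q(tool(u,z)))
    # level: mouth dir -d, rim lower edge at same place
    G2=T+u*.05+d*.055; q2=solve_ik(G2+.017*z0,R2q(tool(d,z0)))
    print(t,az,None if q is None else q.round(2),None if q2 is None else q2.round(2))
E
```

```text
3.2167 [ 0.5  -0.29  1.76 -0.    1.67  0.23] [0.42030108 0.25962616 0.26995421]
25 -60 None [-0.42  0.07  1.87  0.25  1.57  2.15]
25 -30 None [-0.29  0.16  1.77  0.1   1.64  1.79]
25 -9 None [-0.19  0.17  1.75 -0.01  1.65  1.54]
25 20 None [-0.06  0.14  1.79 -0.17  1.61  1.19]
25 50 [-0.78 -0.16  2.33  1.16  1.39 -0.58] [ 0.06  0.04  1.9  -0.31  1.52  0.83]
25 80 [-0.7   0.12  2.06  0.92  1.7  -0.77] [ 0.15 -0.12  2.05 -0.42  1.37  0.44]
25 -90 [ 0.32  0.06  2.12 -1.04  1.56 -2.46] [-0.53 -0.07  2.01  0.38  1.44  2.52]
35 -60 [ 0.28 -0.33  2.37 -1.09  1.11 -2.86] [-0.46  0.17  1.8   0.32  1.69  2.11]
35 -30 None [-0.3   0.26  1.69  0.13  1.78  1.78]
35 -9 None [-0.19  0.28  1.67 -0.02  1.8   1.54]
35 20 None [-0.03  0.25  1.71 -0.22  1.75  1.21]
35 50 [-0.72 -0.25  2.32  1.01  1.31 -0.43] [ 0.11  0.13  1.84 -0.41  1.63  0.88]
35 80 [-0.65  0.03  2.07  0.81  1.61 -0.7 ] [ 0.23 -0.05  2.03 -0.56  1.45  0.55]
35 -90 [ 0.27 -0.03  2.13 -0.92  1.47 -2.56] [-0.6   0.    1.98  0.49  1.54  2.43]
45 -60 None [-0.49  0.26  1.75  0.39  1.82  2.08]
45 -30 None [-0.32  0.36  1.62  0.16  1.93  1.77]
45 -9 None [-0.19  0.38  1.59 -0.02  1.95  1.54]
45 20 [-0.54 -0.6   2.48  0.79  0.88  0.28] [-0.01  0.35  1.64 -0.27  1.89  1.22]
45 50 [-0.64 -0.31  2.29  0.84  1.24 -0.26] [ 0.15  0.23  1.79 -0.49  1.74  0.92]
45 80 [-0.6  -0.06  2.08  0.7   1.52 -0.61] [ 0.29  0.03  2.01 -0.69  1.53  0.65]
45 -90 [ 0.21 -0.11  2.13 -0.78  1.4  -2.68] [-0.65  0.08  1.95  0.6   1.63  2.36]
```

View pics/w1.png

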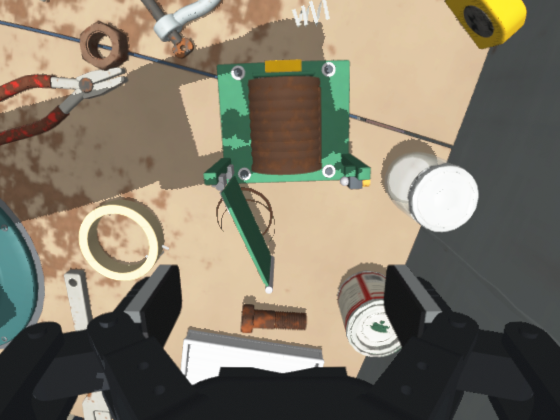

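The wrist view shows the can cleanly at about (250–321, 78–172), the gate from the hinge near (222,170) to its edge at (269,290), and the bolt and tins clear of the rack. At the tray I will point the tool along about +y, tilted down, which the IK allows. Now the rack pose.

```bash
cat > plan.py <<'E'
from h import *
u=np.array([0,0,1.])
def rackpose():
    st=np.load("st1.npy",allow_pickle=True).item();im=cv2.imread("pics/w1.png")
    h=cv2.cvtColor(im,cv2.COLOR_BGR2HSV);roi=np.zeros(im.shape[:2],np.uint8);roi[68:180,238:335]=255
    b=cv2.morphologyEx(cv2.inRange(h,(0,60,20),(16,255,255))&roi,cv2.MORPH_OPEN,np.ones((5,5)))
    c=max(cv2.findContours(b,cv2.RETR_EXTERNAL,cv2.CHAIN_APPROX_NONE)[0],key=cv2.contourArea)
    bx=cv2.boxPoints(cv2.minAreaRect(c));bx=bx[np.argsort(bx[:,1])]
    e=np.array([bx[:2].mean(0),bx[2:].mean(0)])
    A=plane("wrist",e,.066,st);m=A[1]-A[0];m/=np.linalg.norm(m)
    E=plane("wrist",e,.101,st)
    w=plane("wrist",bx,.075,st)
    base,mouth=[A[0]+m*((p-A[0])@m) for p in E]
    return base,mouth,m,(bx,np.linalg.norm(E[1]-E[0]),np.linalg.norm(w[0]-w[1]),np.linalg.norm(w[2]-w[3])),st
E
python3 - <<'E'
from plan import *
base,mouth,m,info,st=rackpose();print(base,mouth,m,info)
im=cv2.imread("pics/w1.png");h=cv2.cvtColor(im,cv2.COLOR_BGR2HSV)
g=cv2.inRange(h,(60,80,30),(95,255,255));g[:, :200]=0;g[:,380:]=0;g[190:]=0
c=max(cv2.findContours(g,cv2.RETR_EXTERNAL,cv2.CHAIN_APPROX_NONE)[0],key=cv2.contourArea)
# plate corners (top two, z=.003 assumed) and gate edge, bolts
print("plate",plane("wrist",[[218,66],[349,60]],.004,st).round(4))
print("gate edge",plane("wrist",[[269,290]],.094,st).round(4))
x=-m;y=np.cross(u,x);ctr=(base+mouth)/2
print("ctr",ctr.round(4),"yaw",np.arctan2(m[1],m[0]))
for z in (.066,):
  s=ctr
  P=[s*[1,1,0]+x*a+y*b+u*zz for a,b,zz in ((42,0,.101),(-43,0,.101),(-44,70,.101),(-44,-70,.101),(47,31,.051),(47,-31,.051),(68,74,.004),(68,-74,.004),(-68,-74,.004)) for a,b in [(a/1e3,b/1e3)]]
  v=proj("wrist",P,st)
  for k,p in enumerate(v): cv2.circle(im,tuple(int(round(i)) for i in p),2,(255,0,255),-1)
v=info[0];cv2.polylines(im,[np.int32(v[[0,1,3,2]])],True,(255,255,0),1)
cv2.imwrite("pics/w1b.png",cv2.resize(im[40:310,180:400],None,fx=2.2,fy=2.2))
E
```

```text
[0.39522412 0.35116405 0.066     ] [0.42156437 0.27124966 0.066     ] [ 0.31303988 -0.94973998  0.        ] (array([[318.50537 ,  74.626526],
       [248.13805 ,  77.59981 ],
       [322.6109  , 171.79108 ],
       [252.24359 , 174.76436 ]], dtype=float32), np.float64(0.08414344174515778), np.float64(0.06493322466355993), np.float64(0.0693902013670528))
plate [[0.3201 0.3497 0.004 ]
 [0.4583 0.395  0.004 ]]
gate edge [[0.437  0.1475 0.094 ]]
ctr [0.4084 0.3112 0.066 ] yaw -1.2524042249356502
```

View pics/w1b.png

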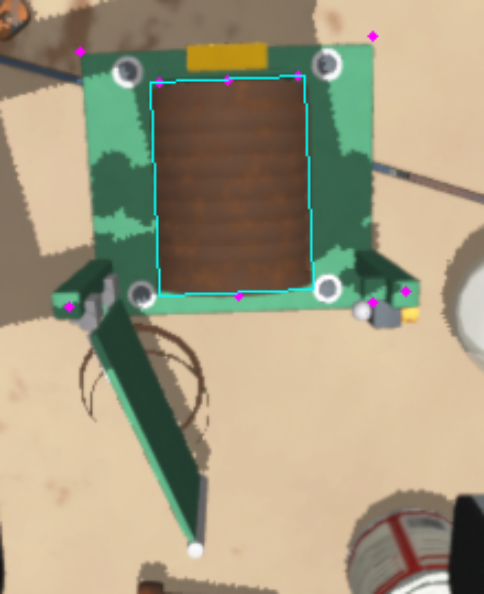

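The fit lies on the can, with a length of 84 mm and a seat at (0.408, 0.311). I'll set up the pose maths, check the whole path by IK and clearance, then grasp and lift.

```bash
cat > plan2.py <<'E'
from h import *
u=np.array([0,0,1.]); t=np.radians(35)
seat=np.array([.4084,.3112,.066]); yaw=-1.2535; m0=np.array([np.cos(yaw),np.sin(yaw),0]); d0=-m0
tray=np.array([.457,-.069,0]); LM=.055   # grasp point to mouth
def pose(G,phi,back=0,d=d0):
    """tool pose with can axis point G (55 mm from mouth), mouth phi deg below level"""
    p=np.radians(phi); md=-d*np.cos(p)-u*np.sin(p); n=u*np.cos(p)-d*np.sin(p)
    z=-n*np.cos(t)+md*np.sin(t); x=-md*np.cos(t)-n*np.sin(t)
    return np.asarray(G)+(.017-back)*z, R2q(np.c_[x,np.cross(z,x),z])
def lowrim(G,phi,d=d0):
    p=np.radians(phi); md=-d*np.cos(p)-u*np.sin(p); n=u*np.cos(p)-d*np.sin(p)
    return G+LM*md-.035*n
def G_from_rim(rim,phi,d=d0): return np.asarray(rim)-lowrim(np.zeros(3),phi,d)
Grack=seat-.012*m0
fin=tray-.012*d0          # final can centre on the tray
PH0=15
Gs=G_from_rim(fin+d0*.055+u*.024,PH0)      # start of flip: rim 20 mm over floor, 20 mm back
Gf=G_from_rim(fin+d0*.035+u*.010,90)       # end of flip: rim 6 mm over floor
E
python3 - <<'E'
from plan2 import *
from scipy.spatial.transform import Slerp
pa,qa=pose(Gs,PH0);pb,qb=pose(Gf,90)
print("len",np.linalg.norm(pa-pb))
off=.017
for s in np.linspace(0,1,9):
    phi=PH0+(90-PH0)*s; p=pa+(pb-pa)*s
    z=pose(np.zeros(3),phi)[0]/.017; G=p-off*z; r=lowrim(G,phi)
    loc=(r-fin)@d0; md=-d0*np.cos(np.radians(phi))-u*np.sin(np.radians(phi))
    # can bottom height at the +d wall (~ local d=.093-.012)
    L=(.108-loc); hb=r[2]+L*np.tan(np.radians(phi)) if phi<89 else 9
    q=solve_ik(p,pose(G,phi)[1])
    print(round(phi),"rim z %.3f loc %.3f  hb@wall %.3f"%(r[2],loc,hb),None if q is None else q.round(2))
for n,(p,q) in dict(pre=pose(Grack,0,.1),g=pose(Grack,0),lift=pose(Grack+u*.14,-15),tr=pose(Gs+u*.1,-15),up=pose(Gf+u*.14,90),uplevel=pose(Gs+u*.14,0)).items(): 
    k=solve_ik(p,q);print(n,p.round(3),None if k is None else k.round(2))
E
```

```text
len 0.07933154896542163
15 rim z 0.024 loc 0.055  hb@wall 0.038 [ 0.19 -0.37  2.2  -0.36  1.28 -0.03]
24 rim z 0.018 loc 0.051  hb@wall 0.044 [ 0.06 -0.36  2.17 -0.19  1.29 -0.21]
34 rim z 0.013 loc 0.048  hb@wall 0.054 [-0.07 -0.33  2.14 -0.02  1.32 -0.38]
43 rim z 0.009 loc 0.045  hb@wall 0.069 [-0.19 -0.27  2.1   0.13  1.38 -0.53]
52 rim z 0.007 loc 0.043  hb@wall 0.092 [-0.29 -0.19  2.05  0.25  1.46 -0.65]
62 rim z 0.006 loc 0.041  hb@wall 0.131 [-0.37 -0.1   2.    0.36  1.55 -0.75]
71 rim z 0.006 loc 0.039  hb@wall 0.209 [-0.44  0.    1.95  0.44  1.65 -0.83]
81 rim z 0.007 loc 0.037  hb@wall 0.436 [-0.5   0.11  1.9   0.52  1.75 -0.89]
90 rim z 0.010 loc 0.035  hb@wall 9.000 [-0.55  0.21  1.85  0.59  1.85 -0.93]
pre [0.39  0.368 0.134] [ 0.96  0.09  1.72 -0.48  1.71  0.66]
g [0.408 0.313 0.052] [ 0.88  0.1   1.85 -0.51  1.55  0.67]
lift [0.409 0.31  0.195] [ 0.95  0.07  1.72 -0.7   1.88  0.6 ]
tr [0.434 0.001 0.161] [ 0.47 -0.37  2.17 -0.86  1.54  0.27]
up [ 0.456 -0.067  0.195] [-0.55  0.06  1.77  0.64  2.05 -0.79]
uplevel [0.433 0.004 0.198] [ 0.34 -0.45  2.08 -0.61  1.54  0.05]
```

```bash
sed -i 's/u\*.024/u*.027/; s/u\*.010,90/u*.013,90/' plan2.py; python3 - <<'E'
from plan2 import *
def P(l):
    s=state();print(l,round(s["time"],2),"gap %.4f gf %.1f"%(s["finger_gap"],s["gripper_force"]),s["contact_force"].round(1),s["position"].round(4))
goto(*pose(Grack,0,.1));P("pre")
move_linear(*pose(Grack,0,0),max_speed=.1);P("at")
gripper_close(60);P("closed")
move_linear(*pose(Grack+u*.03,0),max_speed=.08);P("up")
move_linear(*pose(Grack+u*.14,-15),max_speed=.15);P("lift")
im=camera("wrist");cv2.imwrite("pics/w2.png",im[:,:,::-1])
E
```

```text
pre 4.03 gap 0.0854 gf 0.0 [0.4 0.7 0.3] [0.3898 0.3681 0.1339]
at 5.18 gap 0.0851 gf 0.0 [ 0.2  1.4 -0.7] [0.4079 0.3138 0.0526]
closed 5.5 gap 0.0687 gf 66.0 [-4.7  3.6  8.8] [0.4077 0.3142 0.0532]
up 6.03 gap 0.0688 gf 68.2 [ 0.   0.8 -4.2] [0.4077 0.3134 0.0823]
lift 6.92 gap 0.0688 gf 68.2 [ 0.3  0.3 -2.9] [0.4086 0.31   0.1942]
```

View pics/w2.png

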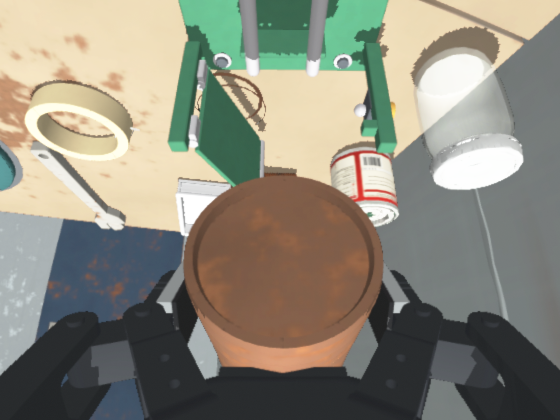

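The can is held centrally with its base to the camera, and the wrist reads about 2.9 N, which matches the can with three nuts. Next, carry it over and flip it.

```bash
cat >> plan2.py <<'E'
def P(l):
    s=state();print(l,round(s["time"],2),"gap %.4f gf %.1f"%(s["finger_gap"],s["gripper_force"]),s["contact_force"].round(1),s["position"].round(4));return s
E
python3 - <<'E'
from plan2 import *
move_linear(*pose(Gs+u*.08,-12),max_speed=.2);P("tr")
move_linear(*pose(Gs,PH0-5),max_speed=.1);P("start")
move_linear(*pose(Gf,90),max_speed=.085);P("flip")
f0=state()["contact_force"][2];g=Gf.copy()
for i in range(8):
    g=g-u*.002; move_linear(*pose(g,90),max_speed=.05); f=state()["contact_force"][2]
    if f-f0>6: break
P("down %d"%i); np.save("g.npy",g)
for n in ("wrist","top"): cv2.imwrite(f"pics/{n}3.png",camera(n)[:,:,::-1])
a=cv2.imread("pics/wrist3.png");b=cv2.resize(cv2.imread("pics/top3.png")[170:270,310:410],(420,420))
cv2.imwrite("pics/c3.png",cv2.resize(np.hstack([a,b]),(798,342)))
E
```

```text
tr 8.69 gap 0.0691 gf 68.2 [ 0.2 -0.1 -2.6] [0.4338 0.0024 0.1435]
start 9.68 gap 0.0691 gf 68.2 [-0.4  0.4 -2.6] [0.4322 0.0071 0.06  ]
flip 11.29 gap 0.0687 gf 69.9 [ 0.7 -0.3 -1.7] [ 0.4565 -0.0669  0.0588]
down 4 12.54 gap 0.0689 gf 70.4 [-1.8 -2.7  7.7] [ 0.4565 -0.0673  0.0489]
```

View pics/c3.png

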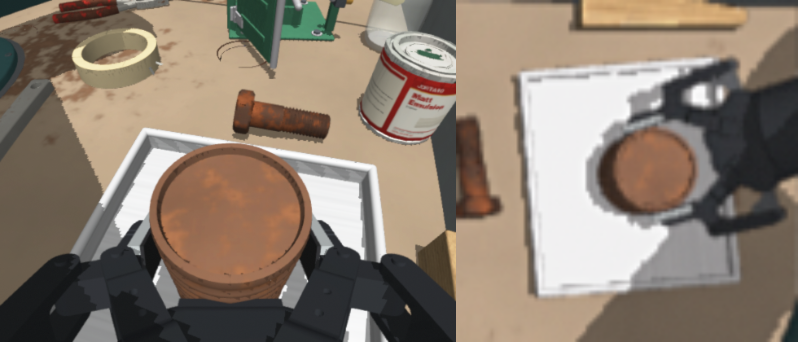

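The can stands inverted on the tray at floor height and no nut shows outside it. The flip left a reading of −1.7 N, so a nut may have jammed; I'll weigh it 4 mm up and rap it.

```bash
python3 - <<'E'
from plan2 import *
g=np.load("g.npy")+u*.001
def weigh(l):
    f=[]
    for _ in range(8): wait(.05); f.append(state()["contact_force"])
    print(l,np.mean(f,0).round(2),np.std(f,0).round(2),round(state()["time"],2))
move_linear(*pose(g+u*.005,90),max_speed=.05);weigh("raised")
for k in range(3):
    move_linear(*pose(g+u*.001,90),max_speed=.3)
    move_linear(*pose(g+u*.007+d0*.004*(-1)**k,90),max_speed=.3)
weigh("rapped")
E
```

```text
raised [ 0.69 -0.7  -0.67] [0.43 0.41 0.5 ] 13.31
rapped [-0.17  0.92  0.27] [0.57 0.52 0.32] 15.21
```

```bash
python3 - <<'E'
from plan2 import *
g=np.load("g.npy")+u*.0005
move_linear(*pose(g,90),max_speed=.05);P("rim down");wait(.2)
move_linear(*pose(g+u*.14,90),max_speed=.12);P("lifted")
for n in ("wrist","top","scene"): cv2.imwrite(f"pics/{n}4.png",camera(n)[:,:,::-1])
a=cv2.imread("pics/wrist4.png");b=cv2.resize(cv2.imread("pics/top4.png")[180:260,320:400],(420,420),interpolation=cv2.INTER_CUBIC)
c=cv2.imread("pics/scene4.png");c=cv2.resize(c[150:250,290:390],(420,420),interpolation=cv2.INTER_CUBIC)
cv2.imwrite("pics/c4.png",cv2.resize(np.hstack([a,b,c]),(800,240)))
E
```

```text
rim down 15.53 gap 0.0688 gf 71.0 [-1.5  3.8 13.9] [ 0.4567 -0.067   0.05  ]
lifted 17.04 gap 0.0685 gf 70.1 [-0.9 -0.5 -1.6] [ 0.4562 -0.0671  0.188 ]
```

View pics/c4.png

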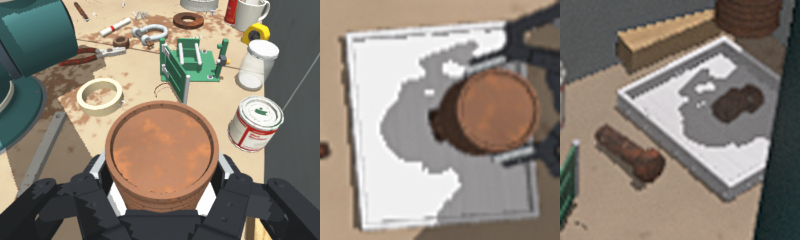

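The heap shows in the scene crop at (735,100), but the count is unclear. I'll zoom in and weigh.

```bash
python3 - <<'E'
from plan2 import *
f=[]
for _ in range(10): wait(.04); f.append(state()["contact_force"][2])
print(np.mean(f),np.std(f))
c=cv2.imread("pics/scene4.png");b=cv2.imread("pics/top4.png")
a=cv2.resize(c[170:215,325:385],None,fx=6.6,fy=6.6,interpolation=cv2.INTER_CUBIC);
d=cv2.resize(b[195:240,330:390],(a.shape[1],a.shape[0]),interpolation=cv2.INTER_CUBIC)
a=cv2.convertScaleAbs(a,alpha=1.5,beta=20);d=cv2.convertScaleAbs(d,alpha=1.5,beta=20)
cv2.imwrite("pics/c5.png",np.hstack([a,d]))
E
```

```text
-0.899730187444446 0.41386896379154625
```

View pics/c5.png

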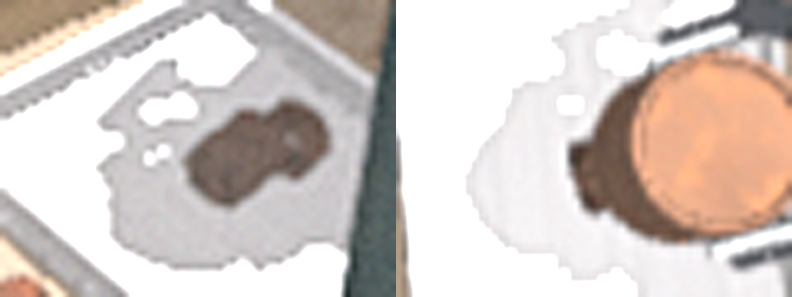

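```bash
python3 - <<'E'
from plan2 import *
move_linear(*pose(Gs+u*.16,0),max_speed=.12);P("level")
move_linear(*pose(Grack+u*.12,0),max_speed=.2);s=P("above")
cv2.imwrite("pics/top6.png",camera("top")[:,:,::-1]);sc=camera("scene")[:,:,::-1];cv2.imwrite("pics/scene6.png",sc)
b=cv2.imread("pics/top6.png");k=dict(fx=6,fy=6,interpolation=cv2.INTER_CUBIC)
a=cv2.resize(b[200:245,335:390],None,**k);c=cv2.resize(sc[165:210,330:385],None,**k)
e=cv2.resize(sc[170:310,190:310],None,fx=2,fy=2)
w=np.zeros((560,660,3),np.uint8);w[:270,:330]=a;w[:270,330:]=c;w[275:555,:240]=e
cv2.imwrite("pics/c6.png",w)
E
```

```text
level 19.34 gap 0.0689 gf 70.1 [-1.   0.4 -0. ] [0.433  0.0042 0.2215]
above 21.06 gap 0.0688 gf 70.1 [ 0.1  0.5 -0.6] [0.4078 0.3127 0.1724]
```

View pics/c6.png

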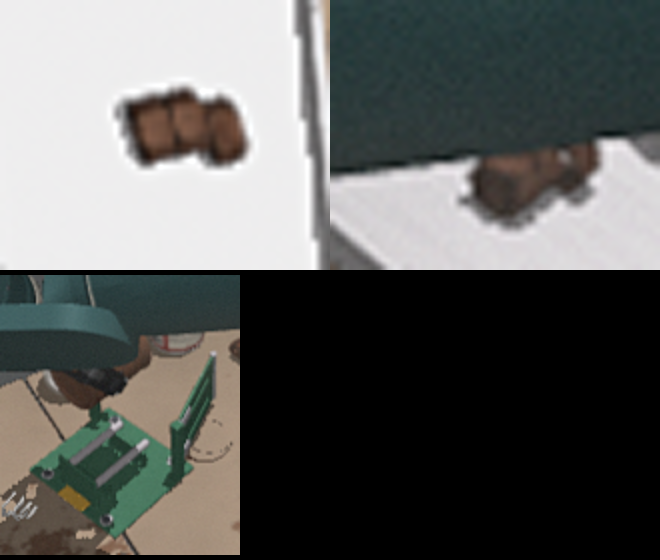

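The tray view shows three nuts in one tight heap near crop (185,125), well inside the tray. Now I lay the can down and retract. That was my tenth picture, so from here I check by numbers.

```bash
python3 - <<'E'
from plan2 import *
move_linear(*pose(Grack+u*.012,0),max_speed=.12);P("near")
f0=np.mean([state()["contact_force"][2] for _ in range(5)])
h=.012
while h>-.002:
    h-=.0015; move_linear(*pose(Grack+u*h,0),max_speed=.03)
    if state()["contact_force"][2]-f0>4: break
P("laid h=%.4f"%h)
open_gripper();P("open")
move_linear(*pose(Grack+u*h,0,.11),max_speed=.12);P("back")
st=np.load("st1.npy",allow_pickle=True).item()
q=plane("wrist",[[224.1,192.3],[266.4,287.7],[269,290]],.094,st)[:,:2];print(q.round(4))
y=np.cross(u,d0)[:2]
for p in q: v=p-seat[:2];print("rack xy",(v@d0[:2]).round(4),(v@y).round(4))
w=camera("wrist");cv2.imwrite("pics/w7.png",w[:,:,::-1]);np.save("st7.npy",state(),allow_pickle=True)
E
```

```text
near 22.21 gap 0.0687 gf 70.1 [ 0.2 -0.4 -1.6] [0.408  0.3136 0.0648]
laid h=0.0000 24.21 gap 0.0687 gf 71.2 [-4.8 -0.2 11.5] [0.4078 0.3134 0.0532]
open 24.52 gap 0.0853 gf 0.0 [ 0.5 -0.5 -0.1] [0.4076 0.3133 0.0519]
back 25.59 gap 0.0851 gf 0.0 [-0.1 -0.7 -1. ] [0.3879 0.3728 0.1415]
[[0.3695 0.2362]
 [0.434  0.1496]
 [0.4373 0.1477]]
rack xy -0.0592 0.0603
rack xy -0.1616 0.0261
rack xy -0.1643 0.0236
```

```bash
cat > gate.py <<'E'
from plan2 import *
y=np.cross(u,d0); hinge=seat*[1,1,0]-.052*d0+.061*y; Z=.062
a0=np.arctan2(-y[1],-y[0])
def gp(th,off,r=.08,z=Z):
    a=a0-th; g=np.array([np.cos(a),np.sin(a),0]); p=np.array([-g[1],g[0],0])
    return hinge+g*r-p*off+u*z, R2q(tool(p,-u))
E
python3 - <<'E'
from gate import *
p,q=gp(1.25,.045,z=.22);print(p.round(3),solve_ik(p,q))
goto(p,q);gripper_close(20)
move_linear(*gp(1.25,.045),max_speed=.12);P("beside")
for th in (1.25,1.0,.75,.5,.3,.2):
    move_linear(*gp(th,.013),max_speed=.1);s=P("th %.2f"%th)
    if np.linalg.norm(s["contact_force"])>20: break
E
```

```text
[0.378 0.152 0.22 ] [ 3.18862759e-01 -4.94328015e-01  1.98672437e+00 -4.44089210e-16
  1.64919629e+00  1.25156643e+00]
beside 28.88 gap -0.0003 gf 0.0 [-0.3 -0.1 -0.6] [0.3785 0.1518 0.0627]
th 1.25 29.35 gap -0.0001 gf 0.0 [0.1 0.1 0.6] [0.4037 0.1707 0.0619]
th 1.00 29.75 gap 0.0002 gf 0.0 [0.7 0.2 0.4] [0.4201 0.1819 0.0619]
th 0.75 30.15 gap -0.0000 gf 0.0 [0.  0.3 0.2] [0.4333 0.1971 0.0619]
th 0.50 30.55 gap 0.0002 gf 0.0 [-0.1 -0.3 -1.2] [0.4425 0.215  0.0619]
th 0.30 30.9 gap 0.0001 gf 0.1 [-0.1 -0.5 -0.7] [0.4466 0.2307 0.0619]
th 0.20 31.15 gap -0.0004 gf 0.1 [-1.2 -0.5  0.4] [0.4475 0.2388 0.062 ]
```

```bash
python3 - <<'E'
from gate import *
th=.2;hist=[]
while th>-.12:
    th-=.015; move_linear(*gp(th,.013),max_speed=.03)
    f=np.mean([state()["contact_force"] for _ in range(3)],0)@d0; hist.append((round(th,3),round(f,1)))
    if f<-14: break
print(hist);P("end")
cv2.imwrite("pics/top8.png",camera("top")[:,:,::-1])
E
```

```text
[(0.185, np.float64(0.6)), (0.17, np.float64(0.1)), (0.155, np.float64(0.4)), (0.14, np.float64(0.2)), (0.125, np.float64(0.1)), (0.11, np.float64(-2.5)), (0.095, np.float64(-2.2)), (0.08, np.float64(-0.4)), (0.065, np.float64(-0.9)), (0.05, np.float64(0.0)), (0.035, np.float64(0.7)), (0.02, np.float64(-0.2)), (0.005, np.float64(-0.6)), (-0.01, np.float64(-10.4)), (-0.025, np.float64(-20.1))]
end 34.9 gap -0.0001 gf 10.2 [  5.3 -19.4   2.1] [0.447  0.2555 0.062 ]
```

The force profile shows the catch at about 0.1 rad, then free travel, then a hard stop at about 0. I'll retract and check the gate, can and bystanders in numbers.

```bash
python3 - <<'E'
from gate import *
move_linear(*gp(0,.07),max_speed=.12)
move_linear(*gp(0,.09,z=.25),max_speed=.15)
m=-d0; goto([.38,.10,.33],R2q(tool(-m,-u)))
wait(.3);st=state();im=camera("wrist")[:,:,::-1].copy();cv2.imwrite("pics/w9.png",im)
top=camera("top")[:,:,::-1].copy();cv2.imwrite("pics/top9.png",top);t0=cv2.imread("pics/top0.png")
def px(P): return proj("top",[P])[0].round(0).astype(int)
G=lambda I:cv2.inRange(cv2.cvtColor(I,cv2.COLOR_BGR2HSV),(60,70,30),(95,255,255))
def gc(I,th,z=.085):
    M=G(I);a=a0-th;g=np.array([np.cos(a),np.sin(a),0])
    return [int(M[px(hinge+g*r+u*z)[::-1][0]-1:px(hinge+g*r+u*z)[1]+2,px(hinge+g*r+u*z)[0]-1:px(hinge+g*r+u*z)[0]+2].mean()) for r in (.04,.06,.08,.1)]
print("green along gate line, before/after: open",gc(t0,1.25),gc(top,1.25)," shut",gc(t0,0),gc(top,0))
Mw=G(im)
for th in (0,.12,.3):
    a=a0-th;g=np.array([np.cos(a),np.sin(a),0]);v=proj("wrist",[hinge+g*r+u*.092 for r in (.04,.07,.1,.112)],st).astype(int)
    print("wrist",th,v.tolist(),[int(Mw[p[1],p[0]]) if 0<=p[1]<420 and 0<=p[0]<560 else None for p in v])
h=cv2.cvtColor(top,cv2.COLOR_BGR2HSV);h0=cv2.cvtColor(t0,cv2.COLOR_BGR2HSV)
for n,(r0,r1,c0,c1) in dict(can=(205,262,200,255),bolt=(195,240,303,325)).items():
    for hh in (h0,h):
        b=cv2.inRange(hh[r0:r1,c0:c1],(0,100 if n=="can" else 80,20),(14,255,140));c=max(cv2.findContours(b,0,1)[0],key=cv2.contourArea);print(n,cv2.minAreaRect(c))
d=cv2.absdiff(top,t0).max(2)>60
for n,(r0,r1,c0,c1) in dict(tins=(160,195,218,312),tape=(165,190,163,185),wedge=(160,180,340,395)).items(): print(n,int(d[r0:r1,c0:c1].sum()))
print(state()["time"])
E
```

```text
green along gate line, before/after: open [113, 85, 113, 141] [0, 170, 255, 56]  shut [255, 255, 226, 255] [255, 255, 226, 255]
wrist 0 [[353, 36], [382, 37], [411, 38], [423, 38]] [0, 0, 255, 0]
wrist 0.12 [[353, 41], [381, 45], [410, 50], [421, 52]] [255, 255, 0, 0]
wrist 0.3 [[351, 48], [378, 58], [405, 67], [415, 71]] [255, 255, 0, 0]
can ((26.556608200073242, 29.698110580444336), (23.351293563842773, 32.005008697509766), 74.05460357666016)
can ((26.695858001708984, 29.76592254638672), (23.419803619384766, 32.27982711791992), 73.61045837402344)
bolt ((12.5, 23.5), (29.0, 13.0), 90.0)
bolt ((10.081968307495117, 16.401639938354492), (14.757325172424316, 7.333394527435303), 84.80557250976562)
tins 0
tape 0
wedge 0
38.0417
```

The can is back where it was. The arm hides the gate and bolt, so I'll move it clear and measure again.

```bash
python3 - <<'E'
from gate import *
move_j([-1.151,0.116,1.442,0,1.584,-0.038]);wait(.2)
top=camera("top")[:,:,::-1].copy();cv2.imwrite("pics/top10.png",top);t0=cv2.imread("pics/top0.png")
sc=camera("scene")[:,:,::-1].copy();s0=cv2.imread("pics/scene0.png")
d=cv2.absdiff(top,t0).max(2)>60
n,l,s,c=cv2.connectedComponentsWithStats(d[150:270,150:410].astype(np.uint8))
for k in range(1,n):
    if s[k][4]>5: print("changed px",s[k]+np.array([150,150,0,0,0]))
def prof(name,I,th):
    a=a0-th;g=np.array([np.cos(a),np.sin(a),0]);return [I[int(v),int(w)].tolist() for w,v in proj(name,[hinge+g*r+u*.093 for r in (.06,.09,.112)])]
print("open line",prof("top",t0,1.25),prof("top",top,1.25))
for th in (0,.1,.2): print(th,prof("top",top,th),"|",prof("scene",sc,th))
# gate's bright edge ball: nearly white specks near the catch
for I,nm in ((t0,"top"),(top,"top"),(s0,"scene"),(sc,"scene")):
    w=cv2.inRange(cv2.cvtColor(I,cv2.COLOR_BGR2HSV),(0,0,200),(180,40,255))
    n,l,s,c=cv2.connectedComponentsWithStats(w)
    e=proj(nm,[hinge-y*.118+u*.094])[0]
    print(nm,"expect shut",e.round(1),[c[k].round(1).tolist() for k in range(1,n) if np.linalg.norm(c[k]-e)<55 and s[k][4]<30])
E
```

```text
changed px [237 209   7  10  29]
changed px [354 214  23  14 234]
changed px [260 225  26  22  87]
changed px [250 245   3   3   6]
changed px [256 245   3   5   7]
open line [[69, 84, 83], [113, 144, 94], [119, 137, 134]] [[127, 150, 172], [126, 150, 174], [127, 149, 171]]
0 [[119, 155, 86], [118, 153, 87], [185, 189, 181]] | [[86, 111, 70], [88, 109, 66], [148, 144, 146]]
0.1 [[58, 74, 45], [85, 108, 68], [124, 126, 124]] | [[120, 140, 161], [123, 142, 162], [122, 140, 160]]
0.2 [[111, 144, 82], [111, 145, 81], [108, 142, 77]] | [[121, 141, 159], [123, 141, 161], [120, 137, 157]]
top expect shut [238.2 209. ] [[287.0, 185.0], [222.0, 206.0], [242.0, 209.0], [242.5, 214.5], [209.0, 224.0], [284.5, 225.5], [255.0, 245.0], [251.0, 246.0], [248.0, 251.0], [250.5, 251.5], [253.0, 251.0], [218.0, 256.5]]
top expect shut [238.2 209. ] [[222.0, 206.0], [239.0, 210.5], [244.0, 211.0], [209.0, 224.0], [255.0, 245.5], [248.0, 251.0], [250.5, 251.5], [253.0, 251.0], [218.0, 256.5]]
scene expect shut [241.2 218. ] [[274.0, 176.0], [273.0, 180.0], [274.6, 183.2], [270.0, 184.0], [278.0, 184.0], [224.0, 187.7], [215.2, 189.4], [216.0, 191.0], [222.0, 190.0], [227.0, 190.0], [230.0, 193.0], [221.8, 196.3], [229.0, 199.3], [211.0, 200.0], [217.5, 201.7], [224.3, 200.7], [243.0, 226.0]]
scene expect shut [241.2 218. ] [[274.0, 176.0], [273.6, 181.9], [269.0, 180.0], [270.0, 184.0], [278.0, 184.0], [229.0, 189.0], [224.3, 191.7], [222.4, 196.0], [232.0, 195.0], [218.5, 196.5], [226.5, 198.5], [229.0, 199.3], [217.1, 201.5], [224.0, 200.5], [242.5, 218.0]]
```

The gate's edge is at its shut position in both views. The only pixels that changed are the gate and the nut heap. Handing in.

```bash
python3 -c "
from station import *
print(state()['time']);print(finish_job())"
```

```text
40.8833
the job is handed in; nothing more can be done
None
```

I handed the job in at about 41 s: the three nuts are in one heap in the tray, the empty can is back in its rack with the mouth to the gate, the gate is clicked shut, and nothing else on the bench moved.

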